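# Fill the jar with spacers through the gated funnel

## Task

Fill the jar under the filling stand: tip all six brass spacers from the scoop into the white funnel, and turn the red knob past its click so that the gate stays fully open and every spacer drops into the jar. Finish with the empty scoop set down level on the table beside the stand, the jar still upright in its ring and the other things on the bench left where they are.

Things in the scene. Friction and masses are not known exactly. Their poses are not given: they have to be found in the camera images.
- stand: Fixed filling stand: blue base plate 110 (x) x 250 (y, from -149 to +101) x 8 mm, two pillars at y = +80 and y = -110 mm, a bridge carrying a white plastic funnel. Origin: on the table top, on the funnel's upright axis; z up. -y leads from the funnel to the red knob; -x is the front
- funnel_mouth (a point): centre of the funnel's open mouth, 169 mm above the table: rim 114 mm across outside, about 104 mm inside; the cone narrows to a throat of 36 mm bore within 52 mm below. The throat ends 91 mm above the table, where the gate plate closes it; the jar's mouth is 8 mm below that
- gate_knob (a joint): angle of the red wing knob and the swing gate under the funnel, which turn together about an upright pivot 110 mm from the funnel's axis: 0 = shut (start), 0.9 = open stop; grows counter-clockwise from above. A spring plunger makes it snap to either end: past the middle (0.45) on to open, short of it back to shut. About 0.1 N m to turn
- knob_grip (a point): grip point of the red wing knob, on its pivot, 142 mm above the table. The wing is 13 mm thick and 44 mm long, upright faces from 128 to 154 mm above the table; its long side lies along this point's y (towards the funnel while shut), so pinch across this point's x; the point turns with the knob
- jar: clear open plastic jar, 54 mm across, 75 mm high, mouth 44 mm inside, standing loose in a shallow black ring on the base plate under the funnel; origin: centre of its underside; its inner floor is 4 mm above that
- jar_nest (a point): centre of the black locating ring on the stand's base plate, 8 mm above the table, where the jar stands
- scoop: steel hand scoop with orange handle, about 120 g, holding the six spacers. Origin: centre of the pan's underside, x towards the spout, z up. Pan 85 x 55 mm, floor 3 mm thick, walls 30 mm high falling to 6 mm at the spout, closed at x = -42, open at x = +43 mm. Handle 15 mm wide, 18 mm high, back from x = -44 to -127 mm, rising 9 degrees
- scoop_grip (a point): grip point inside the scoop's handle, at (-75, 0, 30) mm in the scoop's frame; pinch across the 15 mm width (the point's y axis). Axes as the scoop
- scoop_spout (a point): middle of the scoop's spout edge, at (43, 0, 3) mm in the scoop's frame
- spacer0: brass hexagonal spacer, 11 mm across flats, 12 mm long, 11 g; origin at its centre, z along its bore; one of six lying in the scoop
- spacer1: brass hexagonal spacer, 11 mm across flats, 12 mm long, 11 g; origin at its centre, z along its bore; one of six lying in the scoop
- spacer2: brass hexagonal spacer, 11 mm across flats, 12 mm long, 11 g; origin at its centre, z along its bore; one of six lying in the scoop
- spacer3: brass hexagonal spacer, 11 mm across flats, 12 mm long, 11 g; origin at its centre, z along its bore; one of six lying in the scoop
- spacer4: brass hexagonal spacer, 11 mm across flats, 12 mm long, 11 g; origin at its centre, z along its bore; one of six lying in the scoop
- spacer5: brass hexagonal spacer, 11 mm across flats, 12 mm long, 11 g; origin at its centre, z along its bore; one of six lying in the scoop
- tip_cleaner: bystander: round brass-wool tip cleaner, 76 mm across, 64 mm high; origin: centre of its underside
- reel_red: bystander: solder reel with red flanges, 75 x 66 x 45 mm; origin: centre of its underside
- reel_clear: bystander: solder reel with clear flanges, 78 x 73 x 50 mm; origin: centre of its underside
- parts_tin: bystander: small round open tin with screws, 68 mm across, 20 mm high; origin: centre of its underside
- board_green: bystander: green circuit board, 60 x 85 x 14 mm; origin: centre of its underside
- tweezers_c: bystander: bright tweezers, 15 x 131 x 10 mm; origin: centre of its underside
There are look-alikes about, which are no part of the job. Leave any purple look-alike of the jar alone.

How it is judged (in metres and radians):
At the end, for the whole second after the job is handed in: All six spacers at rest inside the jar (within 23 mm of its axis, under 60 mm above its underside); knob open past its detent (over 0.8 of 0.9 rad); jar upright within 8 mm of its ring's centre; scoop at rest on the table top, level within 0.1 rad (horizontal distance between each of spacer0, spacer1, spacer2, spacer3, spacer4, spacer5 and jar below 0.023 m and z of spacer0 in the frame of jar between 0.004 and 0.06 m and linear speed of each of spacer0, spacer1, spacer2, spacer3, spacer4, spacer5 below 0.03 m/s and z of spacer1 in the frame of jar between 0.004 and 0.06 m and z of spacer2 in the frame of jar between 0.004 and 0.06 m and z of spacer3 in the frame of jar between 0.004 and 0.06 m and z of spacer4 in the frame of jar between 0.004 and 0.06 m and z of spacer5 in the frame of jar between 0.004 and 0.06 m and value of joint gate_knob above 0.8 rad and horizontal distance between jar and jar_nest below 0.008 m and angle between jar's own z axis and vertical below 0.06 rad and height (world z) of scoop between -0.004 and 0.006 m and angle between scoop's own z axis and vertical below 0.1 rad and linear speed of scoop below 0.02 m/s); the robot touches nothing.
It fails at once if a bystander (tip cleaner, solder reel, parts tin, circuit board or tweezers) is moved by more than 30 mm (distance of any of tip_cleaner, reel_red, reel_clear, parts_tin, board_green, tweezers_c from where it was at the start of the episode above 0.03 m).
It also fails if it takes over 64 s, if anything falls off the work surface, if the arm or the gripper's body presses on something with over 40 N, if the wrist force passes 120 N, or if a joint passes its speed limit or range.

## Robot

A 6-joint arm with a two-finger parallel gripper is mounted at the origin on a cart in front of the work surface, level with it; the furniture and walls round the work are solid. World frame = base frame: x ahead of the robot, y to its left, z up, the work surface at z = 0. Lengths are in mm, angles in rad, forces in N, time in s.
With the tool pointing down it reaches from about 350 to 875 mm from the base axis. Payload 4.2 kg.
Tool frame: the origin (TCP) lies at the very end of the fingers, on their centre line; the grasp point (between the pads) lies 19 mm behind it; z points along the fingers, y is the line along which they close (so a half turn about z gives the same grasp; the last joint's range is limited). The gripper opens to 87 mm and grips with 3 to 60 N. Pads are 19 mm wide; open, the fingers measure 117 mm over their backs; the gripper's body (75 mm by 190 mm) begins 51 mm behind the grasp point.
Start: joints at [-0.916, 0.385, 0.008, 0, -1.194, -0.259], TCP at [240.98, -576.652, 202.15] pointing down, gripper open.
Joint ranges: [-3.14, 3.14], [-1.21, 2.06], [-1.07, 1.41], [-3.16, 2.05], [-2.99, -0.16], [-3.1, 3.1]. Speed limits (rad/s): [2.79, 2.79, 3.14, 3.14, 3.14, 3.14].

## Interface

Orientations are given as a rotation vector (axis times angle).
In Python, from station import ctrl, read_camera, camera_model, boxes_of, regions_of gives the robot as it stands.
- The arm moves only by the tool jog_arm, never from a script. Its argument "moves" is a list of rows, each an object of numbers: "grip": the opening, from -1 (shut) to 1 (fully open); "x", "y", "z": the shift along the tool's x, y, z normalised to -1 to 1, where 1 is 750 mm; "spin": the turn about the tool's z normalised to -1 to 1, where 1 is 360 degrees. In form: [{"grip": .., "x": .., "y": .., "z": .., "spin": ..}, ...]. A call has 1 to 20 rows; each row is the pose to reach, as a shift and turn from the pose commanded when the call began, along the tool's axes at that moment, turning the shorter way round; what a row does not reach only later rows make up. A row lasts 1/10 s, in which the tool goes at most 50 mm and 8.59 degrees, less where a joint would pass 70% of its speed; a pose out of reach is approached as far as the arm can. A call with a number of a shift or a turn outside -1 to 1 is refused whole. A call with a gripper value outside its range is refused whole. The fingers move at their own pace and stop on an object; "newtons" is the grip in N (left out, the last holds). Time passes only in rows, so rows that repeat a pose let the fingers close. It gives the time, the measured TCP pose, the force, the opening and the grip force at its end, in the units of the state.
- ctrl.read_state(): the state, without advancing time (a new reading comes with each control period).
- read_camera(name): name is "side" or "top" or "wrist"; returns (picture, depth): 384x512x3 uint8, blue, green, red; 384x512 float32, mm along the optical axis (not along the pixel's ray), 0 where there is no reading.
- camera_model(name): a dict with "fx", "fy", "cx", "cy" (pixels), "world_from_camera" (4x4, takes a point from camera to world coordinates). Camera axes: x right, y up, looking along -z (the intrinsics and any distortion apply to the point x, -y, -z); pixel columns grow to the right and rows downward; lengths in mm; the calibration is good to about 2 mm. A picture is of the moment at which its call begins: read the wrist's pose just before it. camera_model takes no time and is no camera call; for the wrist camera it gives the pose at the moment of the call.
- ctrl.job_done(): hands the job in; it is judged then, once.
Trained networks look in the newest picture that a camera, given by its name, has taken for a name from the list of things; names that differ only in an ending like _2 or _b are one class to them, and where a whole thing is asked for, a point or a joint stands for the part that bears it (a point fixed in the world has none). Each returns a list of dicts, best first, with "score" (0 to 1); they miss things now and then, are a little off and sometimes report something else, mostly with a low value. They report only what shows in the picture. A call takes as long as a camera call. They do not tell look-alikes from the thing itself.
- boxes_of(camera, query): "uv" ([column, row] in pixels, amid what is visible of it).
- regions_of(camera, query): "pixels" (384x512 bool, what is visible of it) and "uv" ([column, row] in pixels, amid what is visible of it).
The state is a dict: "time_s": time; "joint_pos": joint angles; "joint_velocities": joint speeds; "tau": joint torques, N m; "eef_pos": TCP position; "eef_rot": TCP orientation; "contact_force": force on the tool from outside, world axes, zero at the start; "wrist_torque": the same for the moment, N m; "opening": finger opening in mm; "finger_force": force on a finger pad.
Only numpy, scipy, OpenCV 4.12 (cv2) and the standard library are available. Lean on these libraries where they do the work, as an engineer would, in place of code of your own. Each camera call takes 0.05 s, during which the arm holds its last target. There are 200 camera calls.

## Working session

There is one attempt and no reset: what is moved stays moved. The work goes in short steps, Python scripts to look and compute and a tool call to move; the robot and the scene stay as the last step left them, time stands still between calls to the robot, and variables do not carry over. Pictures are saved under pics/ and viewed, at most 10 in all, crops included, and the job is handed in when it is done.

Besides the shell and the picture viewer there is one more tool, called after ">>>" by a JSON object that holds its "fn" and its "kwargs". jog_arm: Moves the arm, as the interface text tells. Scaled input: -1 to 1 covers 750 mm each way for a shift and 360 degrees each way for a turn. Its arguments: {"type":"object","properties":{"moves":{"type":"array","items":{"type":"object","properties":{"grip":{"type":"number"},"x":{"type":"number"},"y":{"type":"number"},"z":{"type":"number"},"spin":{"type":"number"}}}},"newtons":{"type":"number"}},"required":["moves"]}

```bash
mkdir -p pics
cat > h.py <<'E'
import numpy as np, cv2
from station import ctrl, read_camera, camera_model, boxes_of, regions_of
def pts(cam, D, vs, us):
    m=camera_model(cam); d=D[vs,us]
    P=np.stack([(us-m['cx'])/m['fx']*d, -(vs-m['cy'])/m['fy']*d, -d, np.ones_like(d)],0)
    return (np.array(m['world_from_camera'])@P)[:3].T
def cloud(cam,D,mask):
    v,u=np.nonzero(mask&(D>0)); return pts(cam,D,v,u)
E
python3 - <<'E'
from h import *
for c in ['top','side']:
    im,D=read_camera(c); cv2.imwrite(f'pics/{c}0.png',im); m=camera_model(c); print(c,{k:(v if k!='world_from_camera' else np.round(v,3).tolist()) for k,v in m.items()})
    for q in ['stand','funnel_mouth','gate_knob','jar','scoop','scoop_grip','spacer0']:
        for r in regions_of(c,q)[:6]:
            P=cloud(c,D,r['pixels'])
            if len(P): print(c,q,round(r['score'],2),np.round(r['uv']),len(P),np.round(np.median(P,0)),np.round(np.percentile(P,2,axis=0)),np.round(np.percentile(P,98,axis=0)))
print(ctrl.read_state())
E
```

```text
top {'fx': 412.3823219639338, 'fy': 412.3823219639338, 'cx': 250.702112422107, 'cy': 192.52176127234853, 'world_from_camera': [[-0.028, 0.987, -0.158, 402.291], [-0.999, -0.031, -0.015, -95.654], [-0.02, 0.157, 0.987, 1195.535], [0.0, 0.0, 0.0, 1.0]]}
top stand 0.98 [196. 212.] 3427 [523.  77. 108.] [456. -33.   4.] [587. 196. 171.]
top funnel_mouth 0.89 [190. 215.] 3407 [523.  77. 108.] [455. -33.   5.] [587. 198. 171.]
top gate_knob 0.6 [210. 216.] 265 [511.  23. 113.] [489. -15.  87.] [553. 124. 157.]
top gate_knob 0.52 [289. 212.] 650 [ 522. -186.    8.] [ 498. -283.   -0.] [ 556. -131.   46.]
top jar 0.93 [289. 166.] 348 [ 659. -194.   29.] [ 628. -217.    1.] [ 679. -168.   77.]
top jar 0.85 [280. 262.] 319 [ 391. -144.    6.] [ 367. -167.   -1.] [ 415. -118.   78.]
top scoop 0.64 [167. 151.] 425 [729. 163.   4.] [695. 131.  -2.] [759. 193.  21.]
top scoop 0.62 [290. 216.] 736 [ 523. -185.    9.] [ 498. -288.   -1.] [ 557. -134.   46.]
top scoop_grip 0.98 [290. 216.] 723 [ 522. -187.    8.] [ 498. -289.   -0.] [ 556. -131.   46.]
top scoop_grip 0.54 [163. 279.] 26 [349. 178.   
[... 1488 characters left out ...]
_pos': array([-9.16415762e-01,  3.84647934e-01,  7.91926247e-03,  7.80710662e-06,
       -1.19404118e+00, -2.58592699e-01]), 'joint_velocities': array([ 1.32553524e-04, -1.49947530e-03,  4.00600635e-04,  5.83442217e-05,
       -2.76847064e-04, -7.70011424e-04]), 'tau': array([ 5.94712128e-04, -3.90411615e+01,  1.87610507e+01,  4.22411129e+00,
        1.55528169e-02, -2.85333169e-05]), 'eef_pos': array([ 240.96506236, -576.65290579,  202.19024948]), 'eef_rot': array([-6.17655623e-01,  3.08027167e+00, -4.23480106e-05]), 'contact_force': array([0.05097534, 0.15475919, 0.34859801]), 'wrist_torque': array([ 0.00517514,  0.00403434, -0.05399089]), 'finger_force': 0.0, 'opening': 87.16902938082737}
```

Run:
```python
import cv2
a=cv2.imread('pics/top0.png'); b=cv2.imread('pics/side0.png')
cv2.imwrite('pics/top_c.png',cv2.resize(a[110:310,120:380],None,fx=3,fy=3,interpolation=cv2.INTER_CUBIC)[:600,:800])
cv2.imwrite('pics/side_c.png',cv2.resize(b[120:384,150:420],(800*270//270,600)[::1]))
```

```text
(no output)
```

View pics/top_c.png

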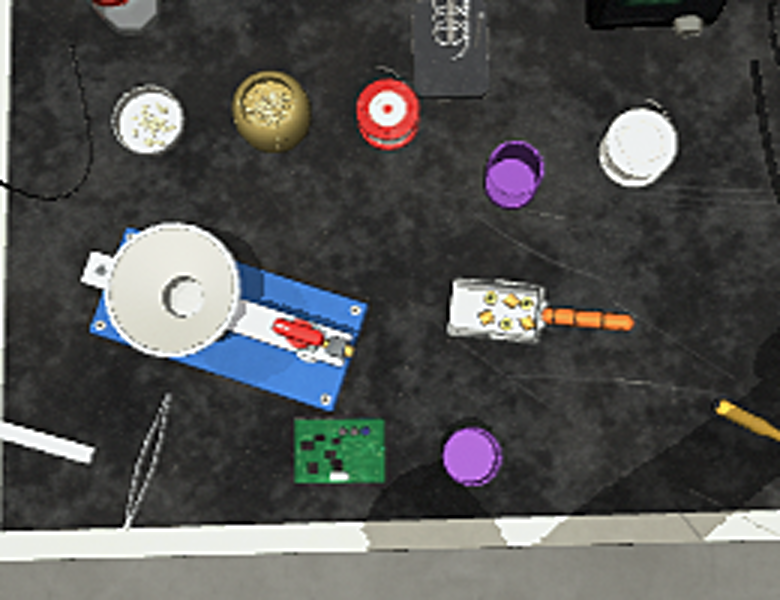

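View pics/side_c.png

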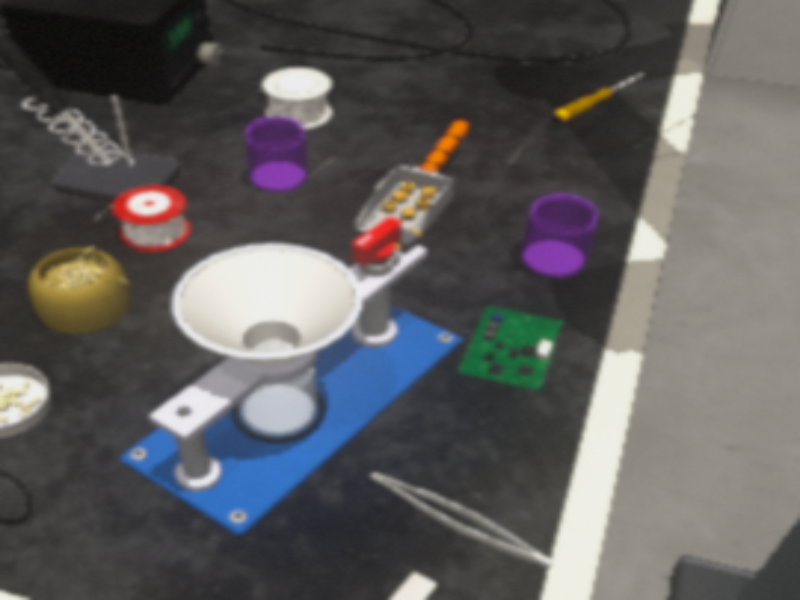

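The top crop shows the funnel at about (173,290), the red knob at (298,333) and the scoop at (495,310), spout to the left. The side crop shows the jar under the funnel at (280,400) and the knob at (377,243). I'll measure these next.

```bash
cat >> h.py <<'E'
from scipy.spatial.transform import Rotation as R
from scipy.optimize import least_squares
def rel(target, ydir, pose=None):
    """normalised shift/spin to put TCP (tool down) at target with tool y along +-ydir(deg)"""
    s=ctrl.read_state(); p,r=(s['eef_pos'],s['eef_rot']) if pose is None else pose
    M=R.from_rotvec(r).as_matrix(); d=M.T@(np.array(target)-p)
    a=np.radians(ydir); w=M.T@np.array([np.cos(a),np.sin(a),0])
    t=np.degrees(np.arctan2(-w[0],w[1]))  # spin so y -> w
    t=(t+90)%180-90
    print('shift',np.round(d/750,4),'spin',round(t/360,4),'deg',round(t,1),'or',round(t-180*np.sign(t),1),'j6',round(s['joint_pos'][5],2))
E
cat > meas.py <<'E'
from h import *
rims=[];kn=[];ha=[];pan=[]
for c in ['top','side']:
    im,D=read_camera(c); hsv=cv2.cvtColor(im,cv2.COLOR_BGR2HSV); full=np.ones(D.shape,bool)
    v,u=np.nonzero(D>0); P=pts(c,D,v,u); H=hsv[v,u].astype(int)
    k=(np.hypot(P[:,0]-530,P[:,1]-115)<75)&(P[:,2]>163)&(P[:,2]<175)
    q=P[k]; f=least_squares(lambda p:np.hypot(q[:,0]-p[0],q[:,1]-p[1])-p[2],[530,115,55],loss='soft_l1').x
    print(c,'rim',len(q),np.round(f,1),'z',np.round(np.percentile(q[:,2],[10,50,90]),1))
    red=((H[:,0]<6)|(H[:,0]>174))&(H[:,1]>150)&(H[:,2]>80)
    k=red&(np.hypot(P[:,0]-505,P[:,1]-10)<60)&(P[:,2]>120); q=P[k]
    t=q[q[:,2]>148]; (cx,cy),wh,an=cv2.minAreaRect(t[:,:2].astype(np.float32))
    print(c,'knob',len(q),'mean',np.round(t.mean(0),1),'rect',np.round([cx,cy,*wh,an],1))
    org=(H[:,0]>=5)&(H[:,0]<18)&(H[:,1]>170)&(H[:,2]>100)
    k=org&(P[:,1]<-205)&(P[:,1]>-330)&(abs(P[:,0]-515)<50)&(P[:,2]>15); q=P[k]
    (cx,cy),wh,an=cv2.minAreaRect(q[:,:2].astype(np.float32)); m=q.mean(0)
    w=np.linalg.svd((q-m)[:,:2],full_matrices=False)[2][0]
    print(c,'handle',len(q),np.round(m,1),'yaw',round(np.degrees(np.arctan2(w[1],w[0])),1),'rect',np.round([cx,cy,*wh,an],1),'y',q[:,1].min(),q[:,1].max(),'z',np.percentile(q[:,2],[5,95]))
    k=(abs(P[:,0]-525)<60)&(P[:,1]<-110)&(P[:,1]>-225)&(P[:,2]>4)&(P[:,2]<45)&~org; q=P[k]
    (cx,cy),wh,an=cv2.minAreaRect(q[:,:2].astype(np.float32)); print(c,'pan',len(q),np.round([cx,cy,*wh,an],1))
E
python3 meas.py
```

```text
top rim 389 [537.4 107.   53.3] z [164.  168.2 171.2]
top knob 96 mean [499.7   2.  154.3] rect [500.1   3.1  40.6  13.   70.2]
top handle 117 [ 515.  -257.5   40. ] yaw -98.1 rect [ 515.1 -257.5   80.6   14.2   82.9] y -297.14971846018113 -217.3681929591013 z [33.48512546 46.56378053]
top pan 524 [ 524.8 -167.4  112.9  118.5   90. ]
side rim 589 [536.5 108.   53.9] z [164.4 167.7 169.3]
side knob 180 mean [498.3   6.5 152.3] rect [498.9   5.6  40.4  10.9  66.7]
side handle 141 [ 513.4 -254.7   37.7] yaw 81.3 rect [ 514.9 -256.    79.8   15.9   80.1] y -295.6738646123649 -215.8437685283534 z [30.38819676 44.85070491]
side pan 488 [ 526.8 -177.6   94.4   56.2   81.1]
```

Run:
```python
from h import *
rel([499.7,4,220],-19.8); rel([499.7,4,128],-19.8)
```

```text
shift [-0.6168  0.5813 -0.0238] spin -0.132 deg -47.5 or 132.5 j6 -0.26
shift [-0.6168  0.5813  0.0989] spin -0.132 deg -47.5 or 132.5 j6 -0.26
```

>>> {"fn": "jog_arm", "kwargs": {"moves": [{"grip":1,"x":-0.617,"y":0.581,"z":-0.024,"spin":-0.132},{"grip":1,"x":-0.617,"y":0.581,"z":-0.024,"spin":-0.132},{"grip":1,"x":-0.617,"y":0.581,"z":-0.024,"spin":-0.132},{"grip":1,"x":-0.617,"y":0.581,"z":-0.024,"spin":-0.132},{"grip":1,"x":-0.617,"y":0.581,"z":-0.024,"spin":-0.132},{"grip":1,"x":-0.617,"y":0.581,"z":-0.024,"spin":-0.132},{"grip":1,"x":-0.617,"y":0.581,"z":-0.024,"spin":-0.132},{"grip":1,"x":-0.617,"y":0.581,"z":-0.024,"spin":-0.132},{"grip":1,"x":-0.617,"y":0.581,"z":-0.024,"spin":-0.132},{"grip":1,"x":-0.617,"y":0.581,"z":-0.024,"spin":-0.132},{"grip":1,"x":-0.617,"y":0.581,"z":-0.024,"spin":-0.132},{"grip":1,"x":-0.617,"y":0.581,"z":-0.024,"spin":-0.132},{"grip":1,"x":-0.617,"y":0.581,"z":-0.024,"spin":-0.132},{"grip":1,"x":-0.617,"y":0.581,"z":-0.024,"spin":-0.132},{"grip":1,"x":-0.617,"y":0.581,"z":-0.024,"spin":-0.132},{"grip":1,"x":-0.617,"y":0.581,"z":-0.024,"spin":-0.132},{"grip":1,"x":-0.617,"y":0.581,"z":-0.024,"spin":-0.132},{"grip":1,"x":-0.617,"y":0.581,"z":-0.024,"spin":-0.132}]}}

```text
time_s: 2.7
eef_pos: [499.6, 2.9, 220.3]
eef_rot: [-1.804, 2.572, -0.0]
contact_force: [0.4, 0.4, 0.0]
opening: 86.8
finger_force: 0.0
```

Run:
```python
from h import *
im,D=read_camera('wrist'); cv2.imwrite('pics/w1.png',im)
v,u=np.nonzero(D>0); P=pts('wrist',D,v,u); H=cv2.cvtColor(im,cv2.COLOR_BGR2HSV)[v,u].astype(int)
k=((H[:,0]<6)|(H[:,0]>174))&(H[:,1]>150)&(H[:,2]>80)&(P[:,2]>147)&(P[:,2]<165)
q=P[k]; print(len(q))
if len(q): print(np.round(q.mean(0),1),cv2.minAreaRect(q[:,:2].astype(np.float32)))
rel([499.7,4,220],-19.8); rel([499.7,4,128],-19.8)
```

```text
658
[ 4.995e+02 -3.000e-01  1.543e+02] ((500.28607177734375, 2.0481224060058594), (42.06600570678711, 12.667259216308594), 70.47364807128906)
shift [-0.0013  0.0005  0.0004] spin -0.0002 deg -0.1 or 179.9 j6 -0.68
shift [-0.0012  0.0005  0.1231] spin -0.0002 deg -0.1 or 179.9 j6 -0.68
```

>>> {"fn": "jog_arm", "kwargs": {"moves": [{"grip":1,"z":0.06},{"grip":1,"z":0.1},{"grip":1,"z":0.123},{"grip":1,"z":0.123},{"grip":-1,"z":0.123},{"grip":-1,"z":0.123},{"grip":-1,"z":0.123},{"grip":-1,"z":0.123},{"grip":-1,"z":0.123},{"grip":-1,"z":0.123},{"grip":-1,"z":0.123},{"grip":-1,"z":0.123}], "newtons": 30}}

```text
invalid input
```

>>> {"fn": "jog_arm", "kwargs": {"moves": [{"grip":1,"x":0,"y":0,"z":0.06,"spin":0},{"grip":1,"x":0,"y":0,"z":0.1,"spin":0},{"grip":1,"x":0,"y":0,"z":0.123,"spin":0},{"grip":1,"x":0,"y":0,"z":0.123,"spin":0},{"grip":-1,"x":0,"y":0,"z":0.123,"spin":0},{"grip":-1,"x":0,"y":0,"z":0.123,"spin":0},{"grip":-1,"x":0,"y":0,"z":0.123,"spin":0},{"grip":-1,"x":0,"y":0,"z":0.123,"spin":0},{"grip":-1,"x":0,"y":0,"z":0.123,"spin":0},{"grip":-1,"x":0,"y":0,"z":0.123,"spin":0},{"grip":-1,"x":0,"y":0,"z":0.123,"spin":0},{"grip":-1,"x":0,"y":0,"z":0.123,"spin":0}], "newtons": 30}}

```text
time_s: 3.95
eef_pos: [499.9, 3.8, 127.9]
eef_rot: [1.806, -2.57, -0.0]
contact_force: [-0.3, 0.2, -0.1]
opening: 31.3
finger_force: 0.0
```

Still closing; wait, then turn.

>>> {"fn": "jog_arm", "kwargs": {"moves": [{"grip":-1,"x":0,"y":0,"z":0,"spin":0},{"grip":-1,"x":0,"y":0,"z":0,"spin":0},{"grip":-1,"x":0,"y":0,"z":0,"spin":0},{"grip":-1,"x":0,"y":0,"z":0,"spin":0},{"grip":-1,"x":0,"y":0,"z":0,"spin":0},{"grip":-1,"x":0,"y":0,"z":0,"spin":0},{"grip":-1,"x":0,"y":0,"z":0,"spin":-0.02},{"grip":-1,"x":0,"y":0,"z":0,"spin":-0.04},{"grip":-1,"x":0,"y":0,"z":0,"spin":-0.06},{"grip":-1,"x":0,"y":0,"z":0,"spin":-0.08},{"grip":-1,"x":0,"y":0,"z":0,"spin":-0.1},{"grip":-1,"x":0,"y":0,"z":0,"spin":-0.12},{"grip":-1,"x":0,"y":0,"z":0,"spin":-0.138},{"grip":-1,"x":0,"y":0,"z":0,"spin":-0.138}], "newtons": 30}}

```text
time_s: 5.35
eef_pos: [500.5, 3.6, 127.9]
eef_rot: [-2.721, 1.571, -0.002]
contact_force: [3.8, -2.8, -2.0]
opening: 12.3
finger_force: 30.0
```

>>> {"fn": "jog_arm", "kwargs": {"moves": [{"grip":0,"x":0,"y":0,"z":0,"spin":0},{"grip":0,"x":0,"y":0,"z":0,"spin":0},{"grip":0,"x":0,"y":0,"z":0,"spin":0},{"grip":0,"x":0,"y":0,"z":0,"spin":0},{"grip":0,"x":0,"y":0,"z":-0.05,"spin":0},{"grip":0,"x":0,"y":0,"z":-0.1,"spin":0},{"grip":0,"x":0,"y":0,"z":-0.14,"spin":0},{"grip":0,"x":0,"y":0,"z":-0.14,"spin":0}]}}

```text
time_s: 6.15
eef_pos: [502.6, 4.3, 237.8]
eef_rot: [-2.714, 1.57, -0.012]
contact_force: [0.8, 0.3, 0.5]
opening: 42.7
finger_force: 0.0
```

Run:
```python
from h import *
im,D=read_camera('wrist')
v,u=np.nonzero(D>0); P=pts('wrist',D,v,u); H=cv2.cvtColor(im,cv2.COLOR_BGR2HSV)[v,u].astype(int)
k=((H[:,0]<6)|(H[:,0]>174))&(H[:,1]>150)&(H[:,2]>80)&(P[:,2]>147)&(P[:,2]<165)
q=P[k]; print(len(q))
if len(q): print(np.round(q.mean(0),1),cv2.minAreaRect(q[:,:2].astype(np.float32)))
rel([515.5,-252,120],-8.3); rel([515.5,-252,17],-8.3); rel([560,-200,230],-8.3)
print(ctrl.read_state()['eef_pos'])
```

```text
548
[ 5.004e+02 -3.000e-01  1.517e+02] ((498.84271240234375, 2.046884536743164), (12.586063385009766, 42.00121307373047), 30.025344848632812)
shift [0.3058 0.1541 0.153 ] spin 0.1061 deg 38.2 or -141.8 j6 0.19
shift [0.3057 0.1548 0.2903] spin 0.1061 deg 38.2 or -141.8 j6 0.19
shift [0.2754 0.0674 0.0067] spin 0.1061 deg 38.2 or -141.8 j6 0.19
[500.9024928    4.26876574 235.0982647 ]
```

>>> {"fn": "jog_arm", "kwargs": {"moves": [{"grip":0.2,"x":0.306,"y":0.154,"z":0,"spin":0.106},{"grip":0.2,"x":0.306,"y":0.154,"z":0,"spin":0.106},{"grip":0.2,"x":0.306,"y":0.154,"z":0,"spin":0.106},{"grip":0.2,"x":0.306,"y":0.154,"z":0,"spin":0.106},{"grip":0.2,"x":0.306,"y":0.154,"z":0,"spin":0.106},{"grip":0.2,"x":0.306,"y":0.154,"z":0.1,"spin":0.106},{"grip":0.2,"x":0.306,"y":0.154,"z":0.153,"spin":0.106},{"grip":0.2,"x":0.306,"y":0.154,"z":0.153,"spin":0.106},{"grip":0.2,"x":0.306,"y":0.154,"z":0.153,"spin":0.106},{"grip":0.2,"x":0.306,"y":0.154,"z":0.153,"spin":0.106}]}}

```text
time_s: 7.2
eef_pos: [514.2, -252.8, 118.0]
eef_rot: [2.055, -2.375, -0.001]
contact_force: [0.5, -0.7, 0.2]
opening: 52.3
finger_force: 0.0
```

Run:
```python
from h import *
im,D=read_camera('wrist')
v,u=np.nonzero(D>0); P=pts('wrist',D,v,u); H=cv2.cvtColor(im,cv2.COLOR_BGR2HSV)[v,u].astype(int)
q=P[(H[:,0]>=5)&(H[:,0]<18)&(H[:,1]>170)&(H[:,2]>100)&(P[:,1]<-214)&(P[:,2]>25)&(P[:,2]<60)]; print(len(q))
if len(q): print(np.round(q.mean(0),1),cv2.minAreaRect(q[:,:2].astype(np.float32)))
print(ctrl.read_state()['eef_pos'])
rel([515.5,-252,17],-8.3)
```

```text
842
[ 516.4 -264.2   42. ] ((516.9598388671875, -259.4476318359375), (82.47541046142578, 13.508783340454102), 81.74282836914062)
[ 514.97388683 -252.80437679  119.08834899]
shift [-0.0012 -0.0003  0.1361] spin 0.0001 deg 0.1 or -179.9 j6 0.03
```

>>> {"fn": "jog_arm", "kwargs": {"moves": [{"grip":0.2,"x":0,"y":0,"z":0.06,"spin":0},{"grip":0.2,"x":0,"y":0,"z":0.1,"spin":0},{"grip":0.2,"x":0,"y":0,"z":0.136,"spin":0},{"grip":-0.2,"x":0,"y":0,"z":0.136,"spin":0},{"grip":-1,"x":0,"y":0,"z":0.136,"spin":0},{"grip":-1,"x":0,"y":0,"z":0.136,"spin":0},{"grip":-1,"x":0,"y":0,"z":0.136,"spin":0},{"grip":-1,"x":0,"y":0,"z":0.136,"spin":0},{"grip":-1,"x":0,"y":0,"z":0.136,"spin":0},{"grip":-1,"x":0,"y":0,"z":0.136,"spin":0},{"grip":-1,"x":0,"y":0,"z":0.136,"spin":0},{"grip":-1,"x":0,"y":0,"z":0.136,"spin":0},{"grip":-1,"x":0,"y":0,"z":0.136,"spin":0},{"grip":-1,"x":0,"y":0,"z":0.12,"spin":0},{"grip":-1,"x":0,"y":0,"z":0.1,"spin":0},{"grip":-1,"x":0,"y":0,"z":0.08,"spin":0},{"grip":-1,"x":0,"y":0,"z":0.08,"spin":0}], "newtons": 60}}

```text
time_s: 8.95
eef_pos: [514.6, -252.6, 59.7]
eef_rot: [-2.054, 2.375, -0.002]
contact_force: [0.6, 1.0, -1.4]
opening: 12.7
finger_force: 60.0
```

```bash
cat > tilt.py <<'E'
from h import *
import sys
im,D=read_camera('side'); cv2.imwrite('pics/'+sys.argv[1],cv2.resize(im[100:300,170:370],(600,600)))
p=ctrl.read_state()['eef_pos']
r=regions_of('side','scoop')
for k in r[:3]:
    P=cloud('side',D,k['pixels'])
    if len(P): print(round(k['score'],2),len(P),np.round(np.percentile(P,3,axis=0)),np.round(np.percentile(P,97,axis=0)))
print(p)
E
python3 tilt.py s2.png; python3 -c "
from h import *
rel([500,-30,260],-8.3)"
```

```text
0.74 679 [ 495. -240.   37.] [ 555. -135.   78.]
[ 513.83687931 -252.32595706   58.45748992]
shift [-0.2908  0.0606 -0.2695] spin -0.0 deg -0.0 or 180.0 j6 0.03
```

View pics/s2.png

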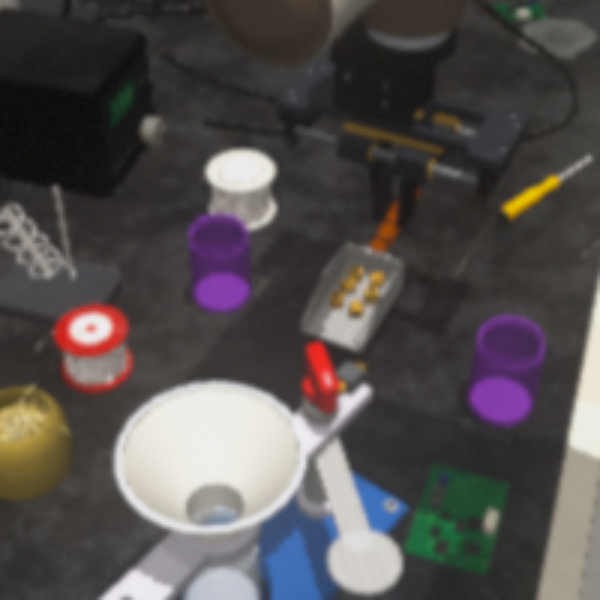

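The gate is open and the scoop is level in the grip with its spacers. I'll carry it so the spout overhangs the near rim, then loosen the grip so the pan pivots on the rim.

```bash
python3 -c "
from h import *
rel([515.4,-41,230],-8.3)"
```

```text
shift [-0.2792  0.0381 -0.2296] spin -0.0 deg -0.0 or 180.0 j6 0.03
```

>>> {"fn": "jog_arm", "kwargs": {"moves": [{"grip":-1,"x":0,"y":0,"z":-0.03,"spin":0},{"grip":-1,"x":0,"y":0,"z":-0.06,"spin":0},{"grip":-1,"x":0,"y":0,"z":-0.1,"spin":0},{"grip":-1,"x":-0.02,"y":0.005,"z":-0.14,"spin":0},{"grip":-1,"x":-0.05,"y":0.01,"z":-0.18,"spin":0},{"grip":-1,"x":-0.08,"y":0.015,"z":-0.21,"spin":0},{"grip":-1,"x":-0.11,"y":0.02,"z":-0.225,"spin":0},{"grip":-1,"x":-0.14,"y":0.025,"z":-0.23,"spin":0},{"grip":-1,"x":-0.17,"y":0.03,"z":-0.23,"spin":0},{"grip":-1,"x":-0.2,"y":0.035,"z":-0.23,"spin":0},{"grip":-1,"x":-0.23,"y":0.038,"z":-0.23,"spin":0},{"grip":-1,"x":-0.25,"y":0.038,"z":-0.23,"spin":0},{"grip":-1,"x":-0.27,"y":0.038,"z":-0.23,"spin":0},{"grip":-1,"x":-0.279,"y":0.038,"z":-0.23,"spin":0},{"grip":-1,"x":-0.279,"y":0.038,"z":-0.23,"spin":0},{"grip":-1,"x":-0.279,"y":0.038,"z":-0.23,"spin":0}]}}

```text
time_s: 10.65
eef_pos: [516.0, -41.8, 230.4]
eef_rot: [2.055, -2.376, -0.0]
contact_force: [-0.0, -0.0, -2.2]
opening: 12.0
finger_force: 60.0
```

```bash
python3 tilt.py s3.png; python3 -c "
from h import *
rel([515.4,-41,195],-8.3)"
```

```text
0.66 1530 [497. -50. 206.] [558.  76. 249.]
0.52 44 [530.  16. 212.] [542.  25. 223.]
[515.95605197 -42.01823905 230.49694451]
shift [-0.0014  0.0009  0.0474] spin -0.0001 deg -0.0 or 180.0 j6 -0.38
```

View pics/s3.png

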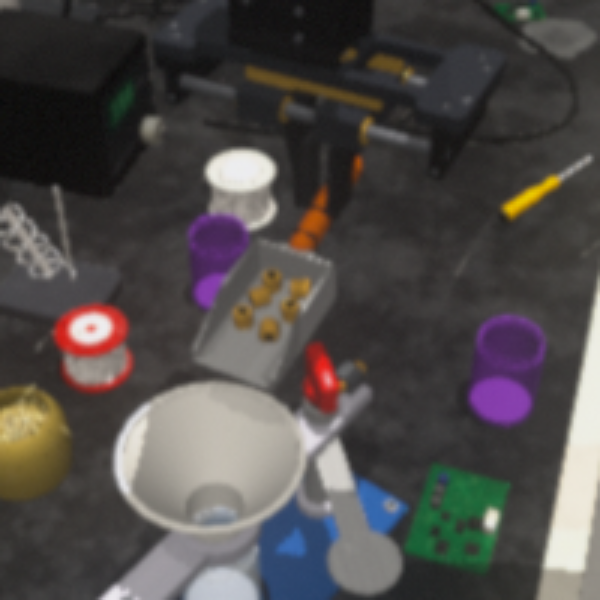

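>>> {"fn": "jog_arm", "kwargs": {"moves": [{"grip":-1,"x":-0.001,"y":0,"z":0.025,"spin":0},{"grip":-1,"x":-0.001,"y":0,"z":0.045,"spin":0},{"grip":-1,"x":-0.001,"y":0,"z":0.048,"spin":0},{"grip":-1,"x":-0.001,"y":0,"z":0.048,"spin":0}]}}

```text
time_s: 11.15
eef_pos: [516.1, -41.3, 194.6]
eef_rot: [2.054, -2.376, -0.0]
contact_force: [0.9, 0.1, -1.3]
opening: 11.9
finger_force: 60.0
```

>>> {"fn": "jog_arm", "kwargs": {"moves": [{"grip":-1,"x":0,"y":0,"z":0,"spin":0},{"grip":-1,"x":0,"y":0,"z":0,"spin":0},{"grip":-1,"x":0,"y":0,"z":0,"spin":0}], "newtons": 20}}

```text
time_s: 11.45
eef_pos: [516.8, -40.9, 195.5]
eef_rot: [-2.054, 2.375, -0.002]
contact_force: [0.1, 0.5, -1.9]
opening: 13.9
finger_force: 20.0
```

>>> {"fn": "jog_arm", "kwargs": {"moves": [{"grip":-1,"x":0,"y":0,"z":0,"spin":0},{"grip":-1,"x":0,"y":0,"z":0,"spin":0},{"grip":-1,"x":0,"y":0,"z":0,"spin":0}], "newtons": 8}}

```text
time_s: 11.75
eef_pos: [516.2, -40.9, 194.8]
eef_rot: [-2.055, 2.376, -0.0]
contact_force: [-0.1, -0.4, -1.4]
opening: 14.4
finger_force: 8.0
```

```bash
python3 tilt.py s4.png
```

```text
0.8 1305 [496. -33. 168.] [556.  76. 212.]
0.33 27 [516.  40. 178.] [524.  50. 184.]
[516.18268951 -40.86208735 194.78736758]
```

>>> {"fn": "jog_arm", "kwargs": {"moves": [{"grip":-1,"x":0,"y":0,"z":0,"spin":0},{"grip":-1,"x":0,"y":0,"z":0,"spin":0},{"grip":-1,"x":0,"y":0,"z":0,"spin":0},{"grip":-1,"x":0,"y":0,"z":0,"spin":0}], "newtons": 4}}

```text
time_s: 12.25
eef_pos: [516.2, -40.8, 194.6]
eef_rot: [2.055, -2.376, -0.0]
contact_force: [0.7, -0.4, -1.5]
opening: 14.7
finger_force: 4.0
```

```bash
cat > tilt2.py <<'E'
from h import *
import sys
im,D=read_camera('side'); cv2.imwrite('pics/'+sys.argv[1],cv2.resize(im[100:300,170:370],(600,600)))
s=ctrl.read_state(); p=s['eef_pos']
# handle-pan pitch from scoop region: top-view profile along heading (81.7 deg), minimum height per bin = floor
r=[k for k in regions_of('side','scoop')]
h=np.array([.144,.99]); n=np.array([.99,-.144])
for k in r[:1]:
    P=cloud('side',D,k['pixels']); a=(P[:,:2]-p[:2])@h; b=(P[:,:2]-p[:2])@n
    for lo in range(-60,150,15):
        m=(a>=lo)&(a<lo+15)&(abs(b)<18)
        if m.sum()>4: print(lo,m.sum(),np.round(np.percentile(P[m,2]-p[2],[10,50,90]),1))
print(p,s['contact_force'],s['opening'])
E
python3 tilt2.py s5.png
```

```text
-15 14 [21.2 22.5 23.5]
0 55 [12.7 18.5 20.8]
15 53 [ 8.8 14.3 16.6]
30 181 [-11.9   0.7  10.1]
45 20 [-20.7 -19.7 -18.8]
60 53 [-22.6 -21.3 -20.3]
75 88 [-23.7 -22.  -11.7]
90 126 [-25.  -23.8 -22.6]
105 128 [-26.6 -25.3 -24.1]
[516.15069244 -40.82580956 194.63542456] [ 0.17004794 -0.55744743 -0.51606464] 14.687264967515622
```

>>> {"fn": "jog_arm", "kwargs": {"moves": [{"grip":-1,"x":-0.002,"y":0,"z":-0.006,"spin":0},{"grip":-1,"x":-0.005,"y":0,"z":-0.012,"spin":0},{"grip":-1,"x":-0.008,"y":0,"z":-0.018,"spin":0},{"grip":-1,"x":-0.012,"y":0,"z":-0.024,"spin":0},{"grip":-1,"x":-0.017,"y":0,"z":-0.03,"spin":0},{"grip":-1,"x":-0.017,"y":0,"z":-0.03,"spin":0}]}}

```text
time_s: 12.95
eef_pos: [518.6, -27.7, 218.1]
eef_rot: [-2.055, 2.374, -0.002]
contact_force: [-0.3, -0.5, -0.7]
opening: 14.6
finger_force: 4.0
```

```bash
python3 tilt2.py s6.png
```

```text
-15 24 [19.4 22.  24.6]
0 69 [ 7.9 14.  19.3]
15 127 [-28.    1.8   9.7]
30 184 [-32.1 -12.2  -0.4]
45 88 [-38.3 -35.3 -26.5]
60 70 [-42.8 -39.7 -36.9]
75 141 [-47.8 -45.1 -42.5]
90 151 [-52.2 -50.1 -47.6]
105 5 [-52.5 -52.2 -51.9]
[518.23352755 -27.93390692 217.65265392] [ 0.65868022 -0.10727659 -0.87627139] 14.946144690045147
```

>>> {"fn": "jog_arm", "kwargs": {"moves": [{"grip":-1,"x":-0.005,"y":0,"z":-0.007,"spin":0},{"grip":-1,"x":-0.01,"y":0,"z":-0.013,"spin":0},{"grip":-1,"x":-0.016,"y":0,"z":-0.02,"spin":0},{"grip":-1,"x":-0.022,"y":0,"z":-0.026,"spin":0},{"grip":-1,"x":-0.028,"y":0,"z":-0.033,"spin":0},{"grip":-1,"x":-0.034,"y":0,"z":-0.039,"spin":0},{"grip":-1,"x":-0.034,"y":0,"z":-0.039,"spin":0},{"grip":-1,"x":-0.034,"y":0,"z":-0.039,"spin":0},{"grip":-1,"x":-0.034,"y":0,"z":-0.039,"spin":0}]}}

```text
time_s: 13.95
eef_pos: [521.6, -3.1, 246.4]
eef_rot: [2.055, -2.376, 0.0]
contact_force: [-0.5, -0.4, -1.5]
opening: 14.6
finger_force: 4.0
```

```bash
python3 tilt2.py s7.png
```

```text
-15 32 [15.8 20.5 26. ]
0 180 [-38.7  -1.5  12.4]
15 291 [-49.1 -40.9  -4.8]
30 170 [-60.6 -56.1 -51.6]
45 146 [-71.9 -67.3 -61.8]
60 140 [-82.9 -78.3 -73. ]
75 13 [-84.8 -83.4 -76.3]
[521.59231662  -3.18515063 246.31665217] [ 0.02336516 -0.03753179  0.16975564] 14.700113861680052
```

View pics/s7.png

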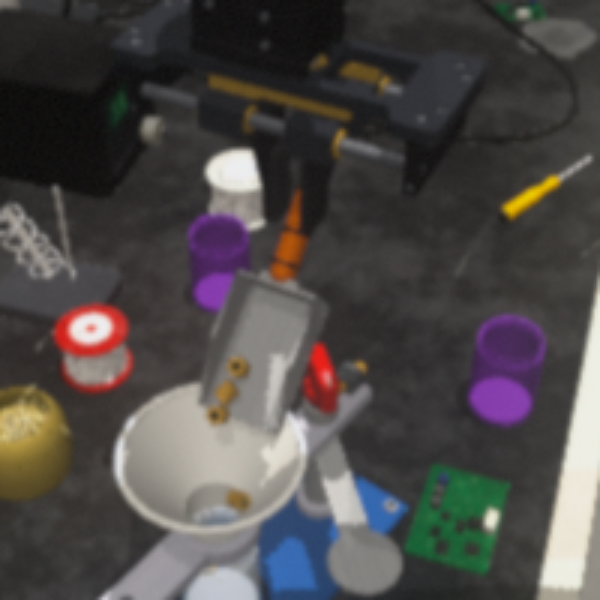

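The pour is under way: three spacers are at the spout near (225,390) and one is in the throat at (237,498). I'll tilt a little more.

>>> {"fn": "jog_arm", "kwargs": {"moves": [{"grip":-1,"x":0,"y":0,"z":0,"spin":0},{"grip":-1,"x":0,"y":0,"z":0,"spin":0},{"grip":-1,"x":0,"y":0,"z":0,"spin":0},{"grip":-1,"x":-0.005,"y":0,"z":-0.006,"spin":0},{"grip":-1,"x":-0.01,"y":0,"z":-0.012,"spin":0},{"grip":-1,"x":-0.015,"y":0,"z":-0.018,"spin":0},{"grip":-1,"x":-0.02,"y":0,"z":-0.026,"spin":0},{"grip":-1,"x":-0.02,"y":0,"z":-0.026,"spin":0},{"grip":-1,"x":-0.02,"y":0,"z":-0.026,"spin":0},{"grip":-1,"x":-0.02,"y":0,"z":-0.026,"spin":0},{"grip":-1,"x":-0.02,"y":0,"z":-0.026,"spin":0},{"grip":-1,"x":-0.02,"y":0,"z":-0.026,"spin":0},{"grip":-1,"x":-0.02,"y":0,"z":-0.026,"spin":0}]}}

```text
time_s: 15.35
eef_pos: [523.8, 11.8, 265.8]
eef_rot: [2.055, -2.376, -0.0]
contact_force: [0.2, -0.0, -2.5]
opening: 14.7
finger_force: 4.0
```

```bash
python3 tilt2.py s8.png
```

```text
-15 42 [-41.2  13.4  22.3]
0 349 [-54.2 -43.2   4.9]
15 252 [-71.6 -63.4 -18.2]
30 212 [-88.4 -81.5 -75. ]
45 120 [-98.2 -94.  -90.4]
[523.80089574  11.835      265.81601785] [ 0.31186119 -0.16063    -0.91348194] 14.652233161699662
```

View pics/s8.png

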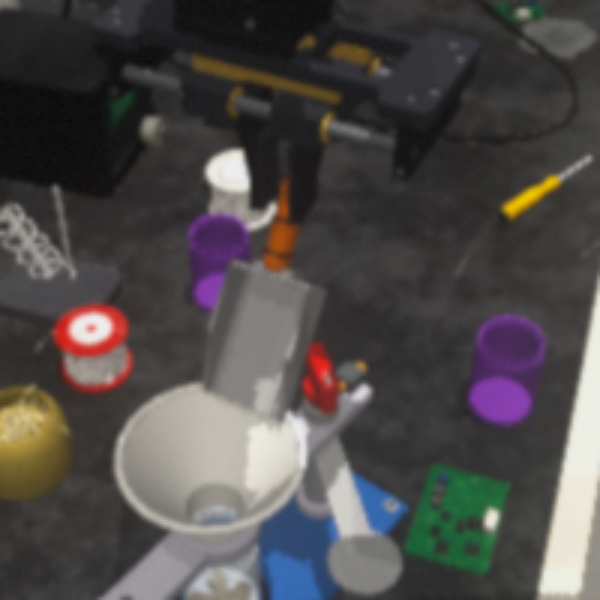

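>>> {"fn": "jog_arm", "kwargs": {"moves": [{"grip":-1,"x":0,"y":0,"z":0,"spin":0},{"grip":-1,"x":0,"y":0,"z":0,"spin":0},{"grip":-1,"x":0,"y":0,"z":0,"spin":0},{"grip":-1,"x":0,"y":0,"z":-0.02,"spin":0},{"grip":-1,"x":0,"y":0,"z":-0.05,"spin":0},{"grip":-1,"x":0,"y":0,"z":-0.08,"spin":0},{"grip":-1,"x":0.02,"y":0,"z":-0.08,"spin":0},{"grip":-1,"x":0.06,"y":0,"z":-0.08,"spin":0},{"grip":-1,"x":0.1,"y":0,"z":-0.08,"spin":0},{"grip":-1,"x":0.15,"y":0,"z":-0.08,"spin":0},{"grip":-1,"x":0.2,"y":0,"z":-0.08,"spin":0},{"grip":-1,"x":0.25,"y":0,"z":-0.08,"spin":0},{"grip":-1,"x":0.27,"y":0,"z":-0.08,"spin":0},{"grip":-1,"x":0.27,"y":0,"z":-0.08,"spin":0},{"grip":-1,"x":0.27,"y":0,"z":-0.08,"spin":0}], "newtons": 60}}

```text
time_s: 16.95
eef_pos: [494.4, -188.4, 325.2]
eef_rot: [2.054, -2.377, -0.002]
contact_force: [-0.3, 0.2, -2.1]
opening: 10.8
finger_force: 60.0
```

```bash
python3 tilt2.py s9.png
python3 - <<'E'
from h import *
for c in ['side','top']:
    im,D=read_camera(c)
    if c=='side': cv2.imwrite('pics/jar9.png',cv2.resize(im[200:384,150:350],(640,589),interpolation=cv2.INTER_CUBIC))
    print(c,[(round(r['score'],2),np.round(r['uv'])) for r in boxes_of(c,'spacer0')])
E
```

```text
-15 99 [-43.9 -39.6  12.5]
0 346 [-58.  -44.6   0.9]
15 195 [-77.7 -70.1 -61.2]
30 182 [-96.2 -88.5 -81.1]
45 39 [-101.   -99.1  -97.2]
[ 494.56263612 -187.94255867  325.43332219] [-0.38030208  0.65072055 -1.66527839] 10.974629299599695
side []
top []
```

View pics/jar9.png

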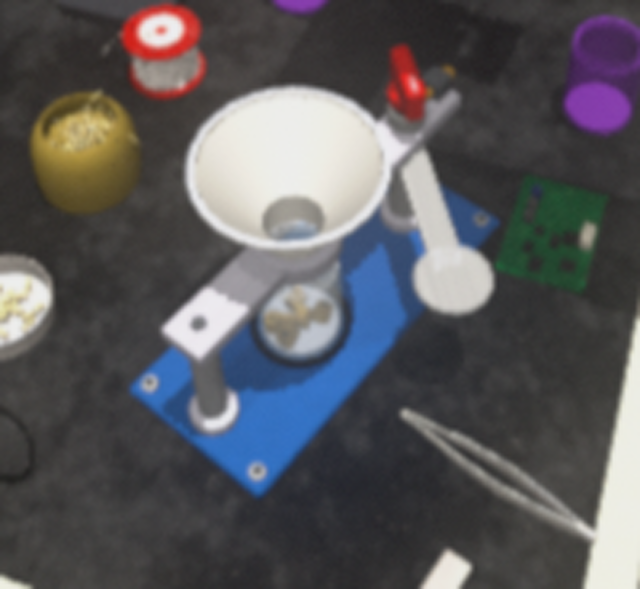

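The jar holds the spacers at (300,320), and both the funnel and the scoop are empty. Next I'll set the scoop down at its old spot, nose first, and let it pivot flat.

```bash
python3 -c "
from h import *
rel([508,-195,120],-8.3);rel([508,-195,104],-8.3)"
```

```text
shift [ 0.0073 -0.0187  0.2746] spin 0.0003 deg 0.1 or -179.9 j6 -0.09
shift [ 0.0073 -0.0187  0.2959] spin 0.0003 deg 0.1 or -179.9 j6 -0.09
```

>>> {"fn": "jog_arm", "kwargs": {"moves": [{"grip":-1,"x":0.007,"y":-0.019,"z":0.05,"spin":0},{"grip":-1,"x":0.007,"y":-0.019,"z":0.1,"spin":0},{"grip":-1,"x":0.007,"y":-0.019,"z":0.15,"spin":0},{"grip":-1,"x":0.007,"y":-0.019,"z":0.2,"spin":0},{"grip":-1,"x":0.007,"y":-0.019,"z":0.24,"spin":0},{"grip":-1,"x":0.007,"y":-0.019,"z":0.26,"spin":0},{"grip":-1,"x":0.007,"y":-0.019,"z":0.275,"spin":0},{"grip":-1,"x":0.007,"y":-0.019,"z":0.275,"spin":0},{"grip":-1,"x":0.007,"y":-0.019,"z":0.275,"spin":0}]}}

```text
time_s: 18.15
eef_pos: [508.9, -195.7, 120.5]
eef_rot: [-2.056, 2.375, -0.002]
contact_force: [-0.1, -0.7, -0.6]
opening: 10.8
finger_force: 60.0
```

Run:
```python
from h import *
im,D=read_camera('side'); p=ctrl.read_state()['eef_pos']
v,u=np.nonzero(D>0); P=pts('side',D,v,u); h=np.array([.144,.99]); n=np.array([.99,-.144])
a=(P[:,:2]-p[:2])@h; b=(P[:,:2]-p[:2])@n
k=(abs(b)<32)&(a>-10)&(a<110)&(P[:,2]>5)
print(p)
for lo in range(0,110,10):
    m=k&(a>=lo)&(a<lo+10)
    if m.sum(): print(lo,m.sum(),np.round(np.percentile(P[m,2],[2,50,98])))
```

```text
[ 509.08908849 -195.7637719   120.88475714]
0 383 [ 63. 142. 505.]
10 517 [ 53. 185. 507.]
20 1080 [ 42. 268. 506.]
30 1084 [ 30. 318. 501.]
40 271 [ 18.  61. 498.]
50 14 [146. 485. 487.]
60 21 [481. 486. 487.]
70 17 [482. 486. 487.]
80 11 [483. 486. 486.]
90 2 [486. 486. 486.]
100 8 [483. 490. 491.]
```

>>> {"fn": "jog_arm", "kwargs": {"moves": [{"grip":-1,"x":0,"y":0,"z":0.01,"spin":0},{"grip":-1,"x":0,"y":0,"z":0.02,"spin":0},{"grip":-1,"x":0,"y":0,"z":0.023,"spin":0}], "newtons": 20}}

```text
time_s: 18.5
eef_pos: [508.7, -196.6, 102.9]
eef_rot: [2.056, -2.375, 0.004]
contact_force: [-1.4, -3.0, 6.3]
opening: 13.8
finger_force: 20.0
```

>>> {"fn": "jog_arm", "kwargs": {"moves": [{"grip":-1,"x":0,"y":0,"z":0,"spin":0},{"grip":-1,"x":0,"y":0,"z":0,"spin":0},{"grip":-1,"x":0.008,"y":0,"z":0.005,"spin":0},{"grip":-1,"x":0.016,"y":0,"z":0.01,"spin":0},{"grip":-1,"x":0.024,"y":0,"z":0.015,"spin":0},{"grip":-1,"x":0.031,"y":0,"z":0.019,"spin":0},{"grip":-1,"x":0.042,"y":0,"z":0.028,"spin":0},{"grip":-1,"x":0.053,"y":0,"z":0.038,"spin":0},{"grip":-1,"x":0.063,"y":0,"z":0.049,"spin":0},{"grip":-1,"x":0.072,"y":0,"z":0.06,"spin":0},{"grip":-1,"x":0.08,"y":0,"z":0.072,"spin":0},{"grip":-1,"x":0.087,"y":0,"z":0.084,"spin":0},{"grip":-1,"x":0.087,"y":0,"z":0.084,"spin":0}], "newtons": 4}}

```text
time_s: 19.8
eef_pos: [497.3, -260.4, 37.4]
eef_rot: [2.053, -2.376, -0.005]
contact_force: [-0.3, 0.3, -0.3]
opening: 14.8
finger_force: 4.0
```

```bash
python3 tilt2.py s10.png
```

```text
0 25 [ 9.9 15.3 18. ]
15 39 [-20.9   9.4  13.3]
30 149 [-24.9 -14.4   3. ]
45 58 [-28.2 -26.  -24. ]
60 62 [-30.8 -28.6 -26.3]
75 66 [-33.2 -31.  -28.9]
90 65 [-35.3 -33.5 -31.5]
105 27 [-36.7 -34.4 -33.3]
[ 497.8853058  -260.26984228   38.24888808] [ 1.03196766 -0.17593965 -0.40051254] 14.86426787509265
```

>>> {"fn": "jog_arm", "kwargs": {"moves": [{"grip":-1,"x":0.002,"y":0,"z":0.008,"spin":0},{"grip":-1,"x":0.004,"y":0,"z":0.016,"spin":0},{"grip":-1,"x":0.005,"y":0,"z":0.022,"spin":0},{"grip":-1,"x":0.006,"y":0,"z":0.027,"spin":0},{"grip":-1,"x":0.006,"y":0,"z":0.027,"spin":0},{"grip":0,"x":0.006,"y":0,"z":0.027,"spin":0},{"grip":0,"x":0.006,"y":0,"z":0.027,"spin":0},{"grip":0,"x":0.006,"y":0,"z":0.027,"spin":0},{"grip":0,"x":0.006,"y":0,"z":0.027,"spin":0},{"grip":0,"x":0.006,"y":0,"z":0.027,"spin":0},{"grip":0,"x":0.006,"y":0,"z":-0.03,"spin":0},{"grip":0,"x":0.006,"y":0,"z":-0.09,"spin":0},{"grip":0,"x":0.006,"y":0,"z":-0.15,"spin":0},{"grip":0,"x":0.006,"y":0,"z":-0.21,"spin":0},{"grip":0,"x":0.006,"y":0,"z":-0.27,"spin":0},{"grip":0,"x":0.006,"y":0,"z":-0.27,"spin":0}]}}

```text
time_s: 21.5
eef_pos: [501.4, -266.4, 249.9]
eef_rot: [-2.052, 2.37, -0.022]
contact_force: [0.5, 0.0, -0.1]
opening: 43.9
finger_force: 0.0
```

Run:
```python
from h import *
im,D=read_camera('side'); p=np.array([497,-266,0])
P=cloud('side',D,regions_of('side','scoop')[0]['pixels']); h=np.array([.144,.99]); n=np.array([.99,-.144])
a=(P[:,:2]-p[:2])@h; b=(P[:,:2]-p[:2])@n
for lo in range(-45,135,15):
    m=(a>=lo)&(a<lo+15)&(abs(b)<18)
    if m.sum()>3: print(lo,m.sum(),np.round(np.percentile(P[m,2],[10,50,90]),1))
big=np.hstack([cv2.resize(im[200:384,170:310],(400,526)),cv2.resize(im[100:284,220:360],(400,526))]); cv2.imwrite('pics/fin.png',big)
```

```text
-45 22 [40.4 43.3 45.1]
-30 26 [36.  41.3 42.8]
-15 27 [31.8 38.2 40.9]
0 29 [27.1 35.4 38.5]
15 26 [27.  33.7 37. ]
30 142 [ 2.2 17.2 29.8]
45 47 [1.  2.2 3.4]
60 50 [0.8 2.2 3.8]
75 57 [1.2 2.6 3.9]
90 52 [0.8 2.5 3.9]
105 59 [0.9 2.7 4.2]
120 6 [-0.1  2.6  4.8]
```

View pics/fin.png

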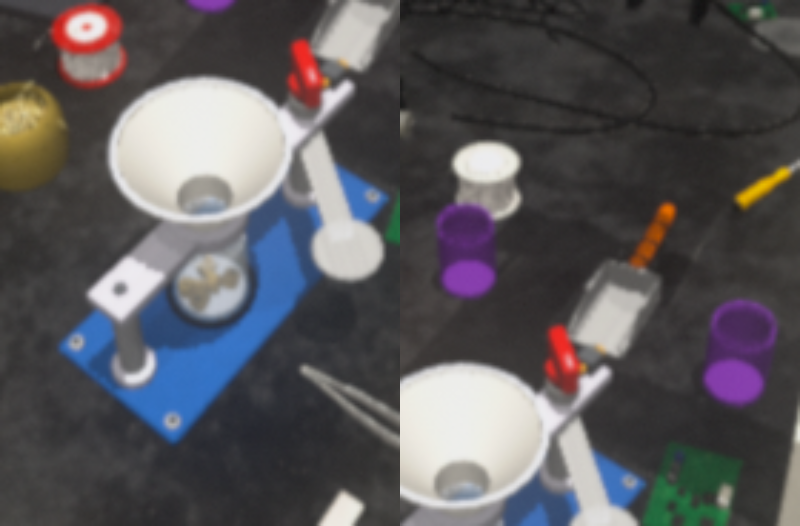

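```bash
python3 - <<'E'
from h import *
im,D=read_camera('top'); v,u=np.nonzero(D>0); P=pts('top',D,v,u); H=cv2.cvtColor(im,cv2.COLOR_BGR2HSV)[v,u].astype(int)
br=(H[:,0]>8)&(H[:,0]<32)&(H[:,1]>90)
for nm,k in [('funnel',(np.hypot(P[:,0]-537,P[:,1]-107.5)<52)),('bench',(P[:,0]>420)&(P[:,0]<620)&(P[:,1]>-200)&(P[:,1]<200))]:
    print(nm,(k&br).sum(),np.round(np.median(P[k&br],0)) if (k&br).any() else '')
q=P[((H[:,0]<6)|(H[:,0]>174))&(H[:,1]>150)&(H[:,2]>80)&(P[:,2]>147)&(P[:,2]<165)&(abs(P[:,0]-500)<40)]
print(cv2.minAreaRect(q[:,:2].astype(np.float32)))
E
python3 - <<'E'
import cv2
im=cv2.imread('pics/fin.png'); cv2.imwrite('pics/jz.png',cv2.resize(im[230:340,150:280],(650,550),interpolation=cv2.INTER_CUBIC))
E
```

```text
funnel 37 [541. 121.  28.]
bench 67 [541. 115.  25.]
((500.56854248046875, 3.644519805908203), (12.450002670288086, 41.96332550048828), 32.02388000488281)
```

View pics/jz.png

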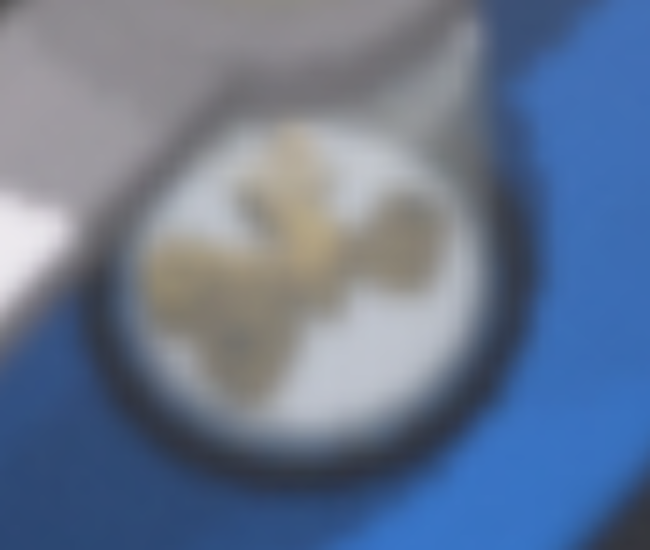

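The jar shows about five or six overlapping spacers around (290,280). The top camera finds no brass left in the funnel, and the knob reads about 0.9 rad. Handing in.

```bash
python3 -c "
from station import ctrl
print(ctrl.job_done())"
```

```text
the job is handed in; nothing more can be done
None
```

I handed the job in with no verdict returned: the gate is locked open at about 0.9 rad, the scoop lies empty and level on the table, and no spacers show in the scoop, the funnel or loose on the bench, but in the jar I could only make out five or six, so the sixth is not confirmed.

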